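# Shut the rack carrier and press its label tag home

## Robot

A 6-joint arm with a two-finger parallel gripper is mounted at the origin on a cart in front of the work surface, level with it; the furniture and walls round the work are solid. World frame = base frame: x ahead of the robot, y to its left, z up, the work surface at z = 0. Lengths are in m, angles in degrees, forces in N, time in s.
With the tool pointing down it reaches from about 0.25 to 0.775 m from the base axis. Payload 4 kg.
Tool frame: the origin (TCP) lies midway between the tips of the shut fingers; the grasp point (between the pads) lies 19 mm behind it (env.grip_point_offset is the distance from the TCP to the grasp point, in m); z points along the fingers, y is the direction in which the jaws open and shut (so a half turn about z gives the same grasp; the last joint's range is limited). The gripper opens to 85 mm and grips with 20 to 120 N. Pads are 22 mm wide; open, the fingers measure 114 mm over their backs; the gripper's body (76 mm by 85 mm) begins 54 mm behind the grasp point. The pads swing forward as they close: fully open they stand 13 mm farther back than shut.
Start: joints at [57.806, 4.996, 78.535, -0, 96.463, -5.907], TCP at [0.244, 0.493, 0.231] pointing down, gripper open.
Joint ranges: [-177.83, 177.83], [-43.37, 116.18], [15.69, 146.23], [-61.86, 241.86], [9.47, 152.12], [-147.06, 147.06]. Speed limits (degrees/s): [159.86, 159.86, 180, 180, 180, 180].

## Interface

Orientations are given as [roll, pitch, yaw] about the fixed x, y, z axes, in that order (R = Rz(yaw) Ry(pitch) Rx(roll)).
In Python, from plant import env gives the robot as it stands.
- The arm moves only by the shell command python3 -m inch 'ROWS' [FORCE]. ROWS is JSON, a list of rows, each a list of 7 numbers: the closure, from 0 (fully open) to 1 (shut), then the shift along the tool's x, y, z normalised to -1 to 1, where 1 is 0.075 m, then the turn, a rotation vector about the tool's x, y, z normalised to -1 to 1, where 1 is 2 rad. In form: [[gripper, tx, ty, tz, ax, ay, az], ...]. A call has 1 to 5 rows; each row shifts and turns the commanded pose from where the row before left it, along the tool's axes as they then stand; what a row does not reach is not made up. A row lasts 1/12 s, in which the tool goes at most 41.7 mm and 7.16 degrees, less where a joint would pass 70% of its speed; a pose out of reach is approached as far as the arm can. A call with a number of a shift or a turn outside -1 to 1 is refused whole. A call with a gripper value outside its range is refused whole. The fingers move at their own pace and stop on an object; FORCE is the grip in N (left out, the last holds). Time passes only in rows, so rows that do not move let the fingers close. It gives the time, the measured TCP pose, the force and the opening at its end, in the units of the state.
- env.get_state(): the state, without advancing time (a new reading comes with each control period).
- env.camera(name): name is "side" or "top" or "wrist"; returns a dict with "color" (420x560x3 uint8, red, green, blue), "range_z" (420x560 float32, m along the optical axis (not along the pixel's ray), 0 where there is no reading), "fx", "fy", "cx", "cy" (pixels), "world_from_camera" (4x4, takes a point from camera to world coordinates). Camera axes: x right, y up, looking along -z (the intrinsics and any distortion apply to the point x, -y, -z); pixel columns grow to the right and rows downward; lengths in m; the calibration is good to about 2 mm. A picture is of the moment at which its call begins.
- env.sign_off(): hands the job in, once; it reports no verdict.
The state is a dict: "time": time; "q": joint angles; "qvel": joint speeds; "tau": joint torques, N m; "ee_pos": TCP position; "eef_rot": TCP orientation; "wrist_force": force on the tool from outside, world axes, zero at the start; "moment": the same for the moment, N m; "gripper_width": finger opening in m.
Only numpy, scipy, OpenCV 4.12 (cv2) and the standard library are available. Lean on these libraries where they do the work, as an engineer would, in place of code of your own. Each camera call takes 0.05 s, during which the arm holds its last target. There are 200 camera calls.

## Task

Get the rack carrier ready to be registered: first swing its keeper bar shut over the microtubes until it is past the spring detent and against its stop, then take the blue label tag from the cradle and push it down behind the lip of the carrier's label rail, screen facing out to the front, until it sits fully home on the slot floor against the sprung contact pins. The pins push it back out, so finish while still holding it pressed home with the bar shut; leave the yellow tag, the two dropper bottles beside the monitor stand and the timer where they are.

Things in the scene. Friction and masses are not known exactly. Their poses are not given: they have to be found in the camera images.
- carrier: Fixed rack carrier, an aluminium base plate 190 x 290 mm on rubber feet, plate top 10 mm above the bench, with a clear microtube rack standing on it (tube tops up to 66 mm above the bench). Origin: on the bench, 3 mm in front of (toward -x of) the plate's centre; x to the back, y to the left, z up; its front (label rail) is at -x.
- keeper (a joint): Angle (rad) of the keeper bar: 0 = shut against its stop; positive = swung open to the carrier's front, at most 1.3. Friction (0.12 N m) keeps it where it is left. From 0.05 down to 0.003 a rib under its free end rides over a sprung detent ball (about 5 N at the knob, crest at 0.026); past that it stays shut and reads below 0.012.
- keeper_hinge (a point): Point on the bar's vertical hinge axis, 73 mm above the bench, at the carrier's left end. At angle a the bar points from here along (-sin a, -cos a) in the carrier's x, y: shut, it lies along -y over the tubes.
- keeper_knob (a point): Centre of the top of the black round finger knob on the bar: 15 mm diameter, top 107 mm above the bench, straight part 24 mm high, 205 mm from the hinge axis, 40 mm inward of the bar's end, fixed to the bar. The steel bar below it is 16 mm wide, 70 to 77 mm above the bench.
- slot (a point): Centre of the label slot's floor, 12 mm above the bench, axes as the carrier's. Slot along y: 12 mm wide (x), 85 mm long (y), ends closed to 24 mm above the bench; front lip and rear wall stand to 26 mm and flare outward to 30 mm. Free above 31 mm to 40 mm behind it, but an open bar hangs across it.
- pins (a joint): How far the two brass contact pins in the slot floor are pushed down (m): 0 = free, tips 6 mm above the slot floor; 0.006 = flush with the floor. Springs: about 2 N to start, 7 N fully down; then the tag meets the rigid floor.
- tag_blue: Label tag with blue frame, 80 mm wide (its y), 10 mm thick (its x), 60 mm high (its z), about 0.08 kg; lowest 4 mm narrowed to 7 x 76 mm. Origin: centre of its underside. White screen on its -x face; plain ribbed grip zone at its middle from 42 mm to the top. At the start it stands upright in one of the cradle's two slots.
- tag_blue_face (a point): Centre of the blue tag's screen face: 5 mm along -x and 26 mm above the tag's origin; tells which way the screen looks.
- tag_yellow: The same tag with a yellow frame, in the other slot of the cradle; stays there.
- cradle: Fixed black cradle, 116 (x) x 96 (y) x 20 mm high, origin under its centre on the bench. Two slots along its y at x = -32 and +32 mm, 12 mm wide, 86 mm long, slot floor 6 mm above the bench, so a tag's top stands at 66 mm.
- dropper_red: Dropper bottle with red cap, 33 mm diameter, 86 mm high, standing; origin under its centre.
- dropper_yellow: Dropper bottle with yellow cap, same size; origin under its centre.
- lab_timer: White timer lying on the bench, 62 x 62 x 20 mm; origin under its centre.
Things that resemble listed ones, but are neither listed nor needed, are in the scene too. There is more than one size of the tag_blue; the job needs the smaller.

How it is judged:
By the outcome, as a careful person would: the job done as asked, in the order asked, and still so for the second after the job is handed in, while the arm keeps its last pose, push and grip.
It also fails if it takes over 53 s, if anything falls off the work surface, if the arm or the gripper's body presses on something with over 40 N, if the wrist force passes 120 N, or if a joint passes its speed limit or range.

## Working session

There is one attempt and no reset: what is moved stays moved. The work goes in short steps, Python scripts to look and compute and a shell command to move; the robot and the scene stay as the last step left them, time stands still between calls to the robot, and variables do not carry over. Pictures are saved under pics/ and viewed, about 8 in all and at most 12, crops included, and the job is handed in when it is done.

```bash
ls; mkdir -p pics; cat > h.py <<'E'
import numpy as np, cv2
from plant import env
def snap(n,f):
    c=env.camera(n); np.savez('pics/'+f+'.npz',**c); cv2.imwrite('pics/'+f+'.png',c['color'][:,:,::-1]); return c
def load(f): return dict(np.load('pics/'+f+'.npz'))
def ray(c,u,v):
    M=c['world_from_camera']; d=np.array([(u-c['cx'])/c['fx'],-(v-c['cy'])/c['fy'],-1]); return M[:3,3],M[:3,:3]@d
def onz(c,u,v,z):
    o,d=ray(c,u,v); return o+d*(z-o[2])/d[2]
def pt(c,u,v):
    o,d=ray(c,u,v); return o+d*c['range_z'][int(v),int(u)]
def cloud(c):
    v,u=np.mgrid[:420,:560]; M=c['world_from_camera']
    d=np.stack([(u-c['cx'])/c['fx'],-(v-c['cy'])/c['fy'],-np.ones(u.shape)],-1)
    return M[:3,3]+(d@M[:3,:3].T)*c['range_z'][...,None]
E
python3 - <<'E'
from h import *
a=snap('top','t0');b=snap('side','s0')
print({k:v for k,v in a.items() if k not in('color','range_z')}, b['world_from_camera'])
cv2.imwrite('pics/both.png',cv2.resize(np.vstack([a['color'],b['color']])[:,:,::-1],None,fx=.71,fy=.71))
print(env.get_state())
E
```

```text
pics
{'fx': 408.8141085708989, 'fy': 408.8141085708989, 'cx': 279.5272071362774, 'cy': 213.04137303061682, 'world_from_camera': array([[-0.02279405,  0.98899827, -0.14616035,  0.36977119],
       [-0.99972089, -0.02164035,  0.00947877, -0.03833274],
       [ 0.00621153,  0.14633561,  0.9892155 ,  1.15878494],
       [ 0.        ,  0.        ,  0.        ,  1.        ]])} [[ 0.99942301 -0.00245908 -0.0338763   0.48454686]
 [-0.03043941  0.37766422 -0.92544215 -1.09548192]
 [ 0.0150696   0.92593935  0.37737146  0.50425244]
 [ 0.          0.          0.          1.        ]]
{'time': 0.1, 'q': array([ 5.78037559e+01,  5.03763067e+00,  7.86174513e+01,  4.42510064e-04,
        9.64626471e+01, -5.90603745e+00]), 'qvel': array([ 0.01259189, -0.07934573, -0.26386563, -0.02214151,  0.14233096,
        0.00953502]), 'tau': array([ 2.32620012e-03, -3.53012967e+01, -3.14219749e+01, -7.18609249e-05,
        7.97582441e-03, -7.03601359e-06]), 'ee_pos': array([0.24335538, 0.49272973, 0.23021778]), 'eef_rot': array([-1.79882941e+02, -1.25514671e-02,  1.53709830e+02]), 'wrist_force': array([-0.08252787, -0.24702842, -0.10768166]), 'moment': array([-0.03151842,  0.01880861,  0.01912429]), 'gripper_width': 0.08520279975712235}
```

View pics/t0.png

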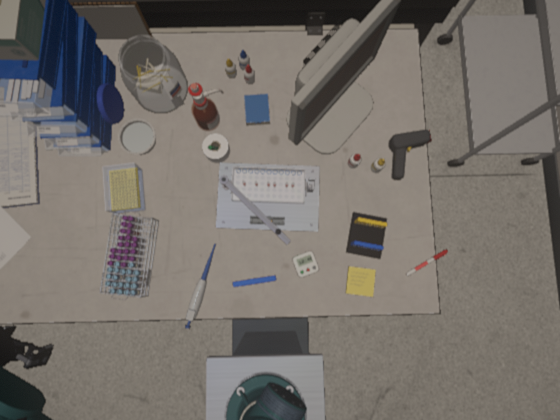

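View pics/s0.png

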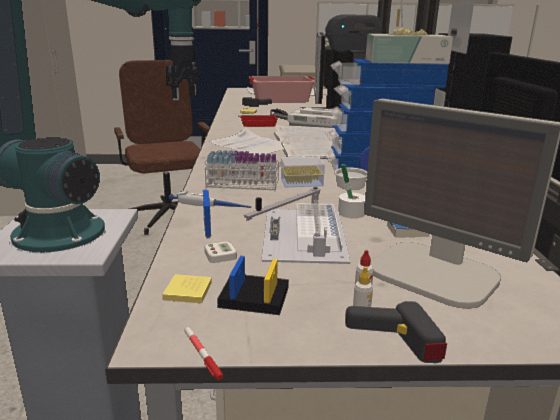

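Top view: carrier plate spans about (217–320, 163–230), with the bar running from its hinge at (225,182) to its free end at (288,242). The cradle is at (367,235), with the yellow tag at (371,222) and a blue tag at (367,245). Another blue tag stands loose at (254,281). I'll measure both blue tags' sizes to tell them apart.

```bash
python3 - <<'E'
from h import *
for f in('t0','s0'):
    c=load(f);P=cloud(c);h=cv2.cvtColor(c['color'],cv2.COLOR_RGB2HSV)
    m=((h[...,0]>105)&(h[...,0]<125)&(h[...,1]>130)&(h[...,2]>60)).astype(np.uint8)
    n,l,s,ce=cv2.connectedComponentsWithStats(m)
    for i in range(1,n):
        if 40<s[i,4]<2500:
            q=P[l==i]; print(f,'blue',s[i],ce[i].round(1),'min',np.percentile(q,3,axis=0).round(3),'max',np.percentile(q,97,axis=0).round(3))
c=load('t0')
P=cloud(c)
# carrier plate: points z .006-.014
m=np.zeros((420,560),np.uint8);Z=P[...,2]
m[150:245,205:335]=((Z>.004)&(Z<.018))[150:245,205:335]
q=cv2.morphologyEx(m,cv2.MORPH_OPEN,np.ones((3,3)));ct=max(cv2.findContours(q,0,2)[0],key=cv2.contourArea);r=cv2.minAreaRect(ct);print(r,[onz(c,*p,.01).round(3) for p in cv2.boxPoints(r)])
# bar 
m=np.zeros((420,560),bool);m[160:260,205:335]=(Z[160:260,205:335]>.068)
v,u=np.nonzero(m);print(u.min(),u.max(),v.min(),v.max())
for uu in range(218,296,4):
    k=m[:,uu]; 
    if k.any(): print(uu,np.nonzero(k)[0][[0,-1]],Z[k,uu].max().round(3),end='; ')
a=c['color'][155:260,205:400,::-1];cv2.imwrite('pics/c1.png',cv2.convertScaleAbs(cv2.resize(a,None,fx=4,fy=4,interpolation=2),alpha=1.4))
E
```

```text
t0 blue [  0   0  49  79 863] [23.7 61.2] min [0.782 0.439 0.36 ] max [0.937 0.523 0.365]
t0 blue [ 41   0  13  77 119] [46.8 42.1] min [0.798 0.436 0.341] max [0.961 0.449 0.349]
t0 blue [ 64   5   4  98 134] [66.  56.9] min [0.772 0.435 0.269] max [0.997 0.444 0.276]
t0 blue [ 74  14  11  98 575] [78.3 56.5] min [0.778 0.431 0.213] max [1.01  0.444 0.23 ]
t0 blue [ 79  22   9  95 140] [82.8 74. ] min [0.773 0.43  0.195] max [1.003 0.438 0.204]
t0 blue [ 51  38  13  68 510] [58.3 78.7] min [0.754 0.435 0.286] max [0.897 0.455 0.3  ]
t0 blue [ 78  38  18  98 292] [90.7 96.2] min [0.734 0.431 0.123] max [0.974 0.453 0.158]
t0 blue [ 96  55  14  64 409] [102.   85.3] min [0.812 0.422 0.053] max [0.987 0.443 0.113]
t0 blue [ 55 113  23   8  77] [ 69.5 117.9] min [0.745 0.436 0.214] max [0.76  0.481 0.221]
t0 blue [354 241  29   9 108] [368.2 244.7] min [ 0.431 -0.321  0.02 ] max [ 0.451 -0.249  0.071]
t0 blue [233 276  42  10 154] [253.7 280.8] min [ 0.344 -0.028  0.082] max [0.361 0.071 0.09 ]
s0 blue [203 190   8  46 228] [206.5 211.6] min [ 0.348 -0.039  0.013] max [0.367 0.059 0.086]
s0 blue [215 201  26   5  55] [225.  203.4] min [0.363 0.138 0.014] max [0.427 0.159 0.021]
s0 blue [229 256  16  43 442] [236.4 277.9] min [ 0.431 -0.327  0.019] max [ 0.453 -0.258  0.067]
((285.8249816894531, 198.050537109375), (65.46279907226562, 65.2671890258789), 1.2453644275665283) [array([0.493, 0.028, 0.01 ]), array([0.682, 0.022, 0.01 ]), array([ 0.674, -0.167,  0.01 ]), array([ 0.485, -0.156,  0.01 ])]
205 331 160 258
222 [176 184] 0.087; 226 [177 186] 0.082; 230 [183 190] 0.081; 234 [186 194] 0.081; 238 [190 198] 0.079; 242 [194 202] 0.08; 246 [198 205] 0.08; 250 [202 209] 0.079; 254 [206 213] 0.08; 258 [175 217] 1.159; 262 [213 221] 0.08; 266 [182 225] 0.08; 270 [221 229] 0.079; 274 [184 232] 0.079; 278 [229 236] 0.11; 282 [233 240] 0.082; 286 [237 244] 0.08; 290 [240 241] 0.074; 294 [182 187] 1.159;
```

View pics/c1.png

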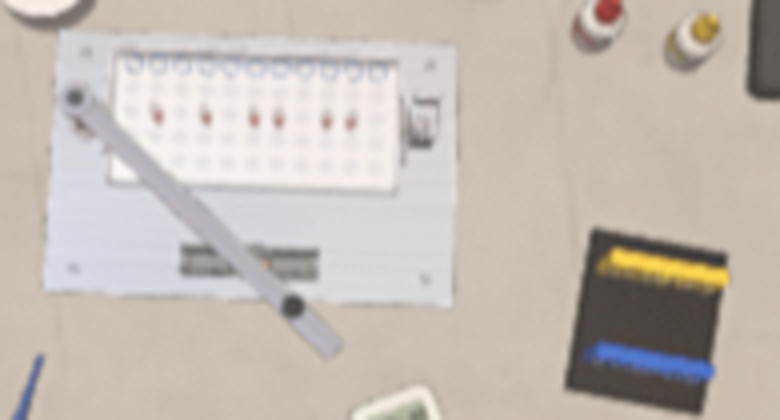

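The (368,245) tag spans about 75–80 mm with its top at 66–70 mm, so it fits the description. The (254,281) tag is about 100 mm wide and 88 mm high, so it's the larger one. In the crop, the knob is at px (278,231.5), the hinge at (223.7,179.3) and the slot centre at (267.5,220.7).

```bash
python3 - <<'E'
from h import *
c=load('t0');f=lambda x,y,z:onz(c,205+x/4-.4,155+y/4-.4,z)
K=f(292,306,.107);H=f(75,97,.085)
cs=[f(45,292,.01),f(452,305,.01),f(457,45,.01),f(62,32,.01)]
print('corners',np.round(cs,4)); C=np.mean(cs,0)
e=(cs[0]-cs[1])+(cs[3]-cs[2]);yaw=np.arctan2(-e[0],e[1]);print('yaw',np.degrees(yaw),'ctr',C)
print('knob',K,'hinge',H,np.linalg.norm((K-H)[:2]))
d=K-H;a=np.arctan2(-d[0],-d[1])-0;print('bar world ang',np.degrees(a),'a=',np.degrees(a+yaw))
print('slot ends',f(180,262,.028),f(318,263,.028))
P=cloud(c)
m=np.zeros((420,560),bool);m[205:260,335:390]=True
h=cv2.cvtColor(c['color'],cv2.COLOR_RGB2HSV)
for n,lo,hi in(('blue',105,125),('yellow',18,32)):
    k=m&(h[...,0]>lo)&(h[...,0]<hi)&(h[...,1]>130)
    q=P[k];q=q[q[:,2]>.058];print(n,len(q),q.mean(0),cv2.minAreaRect((q[:,:2]*1000).astype(np.float32)))
b=[f(*p,.02) for p in((597,230),(727,255),(702,411),(566,387))];print('cradle',np.round(b,4),np.mean(b,0))
# side view knob
s=load('s0');print('knob depth pts',pt(c,278,231),[pt(s,258,v).round(3) for v in(198,202,206)])
E
```

```text
corners [[ 0.5019  0.1313  0.01  ]
 [ 0.4863 -0.1557  0.01  ]
 [ 0.6749 -0.1662  0.01  ]
 [ 0.6906  0.1191  0.01  ]]
yaw -3.1277649830644014 ctr [ 0.58845077 -0.01786745  0.01      ]
knob [ 0.47812887 -0.04235734  0.107     ] hinge [0.62454615 0.10012832 0.085     ] 0.2043041372079527
bar world ang 45.77967755109808 a= 42.65191256803369
slot ends [0.51878732 0.0346971  0.028     ] [ 0.51596981 -0.06144902  0.028     ]
blue 95 [ 0.43915503 -0.2806121   0.0779949 ] ((417.2980651855469, -176.43582153320312), (36.46479797363281, 289.81951904296875), 11.8192138671875)
yellow 116 [ 0.50135548 -0.29723419  0.06609781] ((501.5082702636719, -297.17864990234375), (77.05742645263672, 11.17909049987793), 77.79838562011719)
cradle [[ 0.5361 -0.2589  0.02  ]
 [ 0.5163 -0.3496  0.02  ]
 [ 0.4076 -0.3255  0.02  ]
 [ 0.4263 -0.2318  0.02  ]] [ 0.47161241 -0.29144231  0.02      ]
knob depth pts [ 0.47811131 -0.04338455  0.1094612 ] [array([ 0.48 , -0.047,  0.108]), array([ 0.48 , -0.054,  0.101]), array([ 0.48 , -0.053,  0.09 ])]
```

```bash

python3 -m inch '[[0,0,0,0,0,0,0.06],[0,0,0,0,0,0,0.06],[0,0,0,0,0,0,0.06],[0,0,0,0,0,0,0.06],[0,0,0,0,0,0,0.06]]'
python3 -m inch '[[0,0,0,0,0,0,0.06],[0,0,0,0,0,0,0.06],[0,0,0,0,0,0,0.06],[0,0,0,0,0,0,0.06],[0,0,0,0,0,0,0.06]]'
python3 -m inch '[[0,0,0,0,0,0,0.06],[0,0,0,0,0,0,0.06],[0,0,0,0,0,0,0.06]]'
python3 -m inch '[[0,-0.317,0.37,0,0,0,0],[0,-0.317,0.37,0,0,0,0],[0,-0.317,0.37,0,0,0,0],[0,-0.317,0.37,0,0,0,0]]'
python3 -m inch '[[0,-0.317,0.37,0,0,0,0],[0,-0.317,0.37,0,0,0,0],[0,-0.317,0.37,0,0,0,0],[0,-0.317,0.37,0,0,0,0]]'
python3 - <<'E'
from h import *
c=load('t0');P=cloud(c);q=P[(P[...,2]>.08)&(P[...,2]<.9)&(P[...,1]<.1)&(P[...,1]>-.5)&(P[...,0]>.65)&(P[...,0]<1.1)]
for y in np.arange(-.5,.1,.05):
    k=q[(q[:,1]>y)&(q[:,1]<y+.05)]
    if len(k): print(y.round(2),k[:,0].min().round(3),k[k[:,0].argmin(),2].round(3),k[:,2].max().round(3))
E
```

```text
time: 0.52
ee_pos: [0.2434, 0.4929, 0.2306]
eef_rot: [-179.9, 0.0, 119.0]
wrist_force: [-0.4, -0.1, 0.5]
gripper_width: 0.0852
time: 0.93
ee_pos: [0.2434, 0.4929, 0.2306]
eef_rot: [-180.0, 0.1, 84.6]
wrist_force: [0.9, -0.2, 0.3]
gripper_width: 0.0854
time: 1.18
ee_pos: [0.2434, 0.4929, 0.2306]
eef_rot: [-180.0, 0.1, 64.0]
wrist_force: [0.9, -0.3, -0.4]
gripper_width: 0.0856
time: 1.52
ee_pos: [0.3024, 0.3578, 0.2306]
eef_rot: [-180.0, 0.1, 64.4]
wrist_force: [0.6, 0.3, 1.5]
gripper_width: 0.085
time: 1.85
ee_pos: [0.3613, 0.2238, 0.2309]
eef_rot: [-180.0, 0.0, 64.4]
wrist_force: [1.0, -0.1, 0.1]
gripper_width: 0.0853
-0.35 0.662 0.084 0.343
-0.3 0.676 0.08 0.345
-0.25 0.82 0.107 0.345
-0.2 0.765 0.331 0.345
-0.15 0.71 0.188 0.345
-0.1 0.708 0.13 0.343
-0.0 0.942 0.083 0.09
0.05 0.84 0.151 0.158
```

```bash

python3 -m inch '[[0,-0.317,0.37,0,0,0,0],[0,-0.317,0.37,0,0,0,0],[0,-0.317,0.37,0,0,0,0],[0,-0.317,0.37,0,0,0,0]]'
python3 -m inch '[[0,-0.317,0.37,0,0,0,0],[0,-0.317,0.37,0,0,0,0],[0,-0.317,0.37,0,0,0,0],[0,-0.317,0.37,0,0,0,0],[0,0,0,0,0,0,0]]'
python3 - <<'E'
from h import *
c=snap('wrist','w1')
E
```

```text
time: 2.18
ee_pos: [0.4202, 0.09, 0.231]
eef_rot: [-180.0, -0.0, 64.3]
wrist_force: [0.5, 0.4, 0.9]
gripper_width: 0.0855
time: 2.6
ee_pos: [0.4803, -0.0475, 0.23]
eef_rot: [180.0, 0.2, 63.9]
wrist_force: [-0.6, 0.3, -0.3]
gripper_width: 0.0854
```

View pics/w1.png

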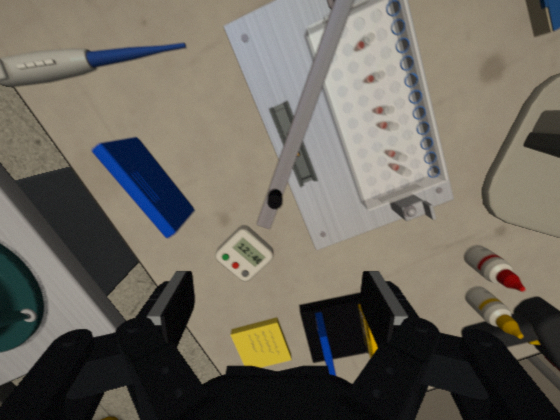

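The wrist view shows the knob at (275,198), the bar running up to the right, the slot at (293,143), the timer at (245,252) and the cradle's blue tag at (325,345).

```bash
python3 - <<'E'
from h import *
c=load('w1');h=c['color'].astype(int).sum(2)
m=np.zeros((420,560),np.uint8);m[183:215,258:292]=h[183:215,258:292]<110
n,l,s,ce=cv2.connectedComponentsWithStats(m);i=1+s[1:,4].argmax();print(s[i],ce[i])
P=cloud(c);q=P[l==i];print(np.percentile(q,[5,50,95],axis=0).round(4))
t=q[q[:,2]>.1];print('top',t.mean(0),len(t)); 
k=(l==i)&(P[...,2]>.1);v,u=np.nonzero(k);print(u.mean(),v.mean(),onz(c,u.mean(),v.mean(),.107))
# two-view: top ray and wrist ray
a=load('t0');o1,d1=ray(a,277.6,231.1);o2,d2=ray(c,u.mean(),v.mean());A=np.stack([d1,-d2],1);x=np.linalg.lstsq(A,o2-o1,rcond=None)[0];print('tri',o1+d1*x[0],o2+d2*x[1])
print(env.get_state()['ee_pos'],env.get_state()['eef_rot'])
E
```

```text
[268 190  14  19 201] [274.54726368 198.69651741]
[[ 0.475  -0.0458  0.0876]
 [ 0.4809 -0.0393  0.1054]
 [ 0.486  -0.0353  0.1066]]
top [ 0.48046033 -0.04032261  0.10717637] 153
274.52941176470586 200.65359477124184 [ 0.48047411 -0.04031589  0.107     ]
tri [ 0.47903138 -0.04239086  0.09823973] [ 0.47927063 -0.04261315  0.09826523]
[ 0.47932839 -0.04476823  0.23012146] [-1.79885943e+02  5.26956289e-02  6.40313912e+01]
```

```bash

python3 -m inch '[[0,0.055,0,0.49,0,0,0],[0,0,0,0.49,0,0,0],[0.4,0,0,0.49,0,0,0],[0.4,0,0,0.49,0,0,0],[0.5,0,0,0,0,0,0]]' 30
python3 -m inch '[[1,0,0,0,0,0,0],[1,0,0,0,0,0,0],[1,0,0,0,0,0,0],[1,0,0,0,0,0,0],[1,0,0,0,0,0,0]]'
python3 -m inch '[[1,0,0,0,0,0,0],[1,0,0,0,0,0,0]]'
```

```text
time: 3.07
ee_pos: [0.4737, -0.0359, 0.0756]
eef_rot: [-179.0, 0.2, 64.4]
wrist_force: [-1.7, 1.1, -2.1]
gripper_width: 0.0514
time: 3.48
ee_pos: [0.483, -0.0384, 0.0876]
eef_rot: [179.7, -0.1, 64.3]
wrist_force: [1.2, 0.3, 5.2]
gripper_width: 0.0135
time: 3.65
ee_pos: [0.4831, -0.0384, 0.0876]
eef_rot: [179.6, -0.1, 64.3]
wrist_force: [0.3, 1.8, 7.2]
gripper_width: 0.0135
```

```bash

python3 -m inch '[[1,-0.05,0.176,-0.02,0,0,0],[1,-0.05,0.176,0,0,0,0],[1,-0.027,0.188,0,0,0,0],[1,-0.027,0.188,0,0,0,0]]'
python3 -m inch '[[1,0,0.19,0,0,0,0],[1,0,0.19,0,0,0,0],[1,0.026,0.188,0,0,0,0],[1,0.026,0.188,0,0,0,0],[1,0,0,0,0,0,0]]'
```

```text
time: 3.98
ee_pos: [0.5256, -0.0733, 0.0877]
eef_rot: [179.9, 0.1, 64.4]
wrist_force: [-1.3, 1.3, 4.3]
gripper_width: 0.0138
time: 4.4
ee_pos: [0.5804, -0.095, 0.0876]
eef_rot: [179.7, 0.0, 64.3]
wrist_force: [-0.1, -0.8, 4.7]
gripper_width: 0.0131
```

```bash

python3 -m inch '[[1,0.051,0.184,0,0,0,0],[1,0.051,0.184,0,0,0,0],[1,0,0,0,0,0,0]]'
python3 -m inch '[[1,0.025,0.064,0,0,0,0],[1,0.025,0.064,0,0,0,0],[1,0,0,0,0,0,0],[1,0,0,0,0,0,0]]'
python3 -m inch '[[1,0.012,0.024,0,0,0,0],[1,0.012,0.024,0,0,0,0],[1,0,0,0,0,0,0],[1,0,0,0,0,0,0]]'
```

```text
time: 4.65
ee_pos: [0.6074, -0.0992, 0.0876]
eef_rot: [179.9, 0.0, 64.3]
wrist_force: [-1.2, -1.1, 4.3]
gripper_width: 0.0137
time: 4.98
ee_pos: [0.6164, -0.1, 0.0875]
eef_rot: [179.9, 0.1, 64.3]
wrist_force: [-1.1, -2.4, 5.3]
gripper_width: 0.0134
time: 5.32
ee_pos: [0.6166, -0.1, 0.0873]
eef_rot: [-179.7, 0.3, 64.3]
wrist_force: [-12.0, -1.1, 11.1]
gripper_width: 0.0135
```

```bash

python3 -m inch '[[1,0.012,0.024,0,0,0,0],[1,0.012,0.024,0,0,0,0],[1,0,0,0,0,0,0],[1,0,0,0,0,0,0]]'
python3 - <<'E'
from h import *
a=snap('side','s1');b=snap('top','t1')
cv2.imwrite('pics/c2.png',np.vstack([cv2.resize(a['color'][180:280,240:370,::-1],(650,500)),cv2.resize(b['color'][155:255,205:335,::-1],(650,500))])[:,:,:])
im=cv2.imread('pics/c2.png');cv2.imwrite('pics/c2.png',cv2.convertScaleAbs(cv2.resize(im,(390,600)),alpha=1.4))
E
```

```text
time: 5.65
ee_pos: [0.6169, -0.1001, 0.0871]
eef_rot: [-179.2, 0.5, 64.3]
wrist_force: [-21.9, -2.7, 15.8]
gripper_width: 0.014
```

View pics/c2.png

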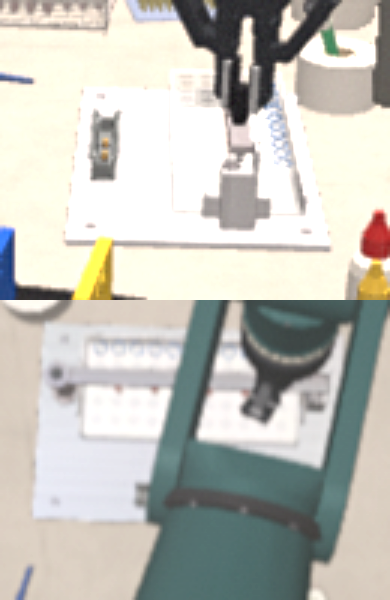

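Past detent: pushing 5 mm more raised the reaction to 22 N (the detent is only about 5 N) with no motion, so the bar is on its stop. Images agree: the bar lies along the rack and onto the catch. Releasing and lifting.

```bash

python3 -m inch '[[1,-0.025,-0.05,0,0,0,0],[0.8,-0.015,-0.03,0,0,0,0],[0.6,0,0,0,0,0,0],[0.4,0,0,0,0,0,0],[0.4,0,0,0,0,0,0]]'
python3 -m inch '[[0.4,0,0,-0.2,0,0,0],[0.4,0,0,-0.5,0,0,0],[0.4,0,0,-0.5,0,0,0],[0.4,0,0,-0.5,0,0,0],[0.4,0,0,0,0,0,0]]'
python3 - <<'E'
from h import *
c=snap('wrist','w2');s=env.get_state();print(c['world_from_camera'].round(3),s['ee_pos'],s['eef_rot'],s['q'])
# bar: pixels in z .066-.09
P=cloud(c);Z=P[...,2];k=(Z>.066)&(Z<.09)&(P[...,1]>-.16)&(P[...,1]<.12)&(P[...,0]>.58)&(P[...,0]<.66)
q=P[k];print(len(q))
if len(q)>50:
  l=cv2.fitLine(q[:,:2].astype(np.float32),4,0,.01,.01).ravel();print(l,'bar ang',np.degrees(np.arctan2(l[0],l[1])))
E
```

```text
time: 6.17
ee_pos: [0.6176, -0.0989, 0.0852]
eef_rot: [-180.0, -0.0, 64.3]
wrist_force: [0.2, -0.5, -0.4]
gripper_width: 0.0511
time: 6.58
ee_pos: [0.6216, -0.0999, 0.2237]
eef_rot: [179.0, -0.2, 64.4]
wrist_force: [0.7, 0.5, 1.5]
gripper_width: 0.0512
[[ 0.902  0.414  0.124  0.655]
 [-0.432  0.852  0.295 -0.023]
 [ 0.017 -0.319  0.947  0.365]
 [ 0.     0.     0.     1.   ]] [ 0.62056592 -0.09965534  0.21985579] [ 1.79311903e+02 -1.59460170e-01  6.43538855e+01] [-1.43006682e+01  1.46902580e+01  6.86764103e+01  2.10835321e-02
  9.59273115e+01  1.13487103e+01]
4373
[ 0.04814416  0.9988404   0.6196825  -0.00679295] bar ang 2.7595236
```

View pics/w2.png

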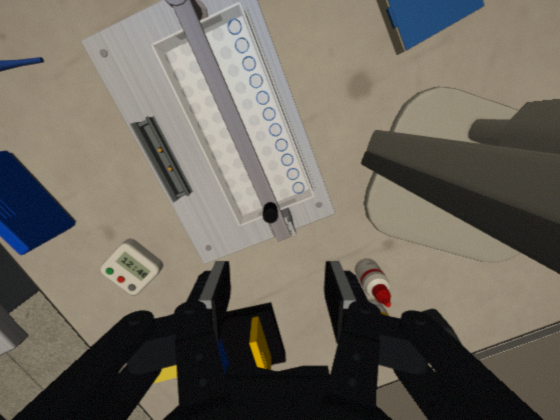

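The bar lies at 2.8° against the plate's 3.1°, so it stayed shut after release. The slot at (161,158) is clear, with brass pins at (163,148) and (170,168). Next, view the tag's front.

```bash

python3 -m inch '[[0.4,0,0,0,0,0,-0.058],[0.4,0,0,0,0,0,-0.058]]'
python3 -m inch '[[0.4,-0.32,-0.373,0,0,0,0],[0.4,-0.32,-0.373,0,0,0,0],[0.4,-0.32,-0.373,0,0,0,0],[0.4,-0.32,-0.373,0,0,0,0]]'
python3 -m inch '[[0.4,-0.32,-0.373,0,0,0,0],[0.4,-0.32,-0.373,0,0,0,0],[0.4,-0.32,-0.373,0,0,0,0],[0.4,-0.32,-0.373,0,0,0,0],[0.4,0,0,0,0,0,0]]'
python3 - <<'E'
from h import *
c=snap('wrist','w3');s=env.get_state();print(s['ee_pos'],s['eef_rot'])
# slot from w2
a=load('w2');g=a['color'].astype(int)
m=np.zeros((420,560),np.uint8);m[105:210,120:205]=(g.sum(2)[105:210,120:205]<260)
n,l,st,ce=cv2.connectedComponentsWithStats(m);i=1+st[1:,4].argmax();ct=cv2.findContours((l==i).astype(np.uint8),0,2)[0][0];r=cv2.minAreaRect(ct);print(st[i],r)
p=cv2.boxPoints(r);print([onz(a,*x,.026).round(4) for x in p],'ctr',onz(a,*r[0],.026))
P=cloud(a);y=(g[...,0]-g[...,2]>50);y[:105]=0;y[210:]=0;y[:,:120]=0;y[:,205:]=0;n,l,st,ce=cv2.connectedComponentsWithStats(y.astype(np.uint8))
for i in range(1,n):
  if st[i,4]>4: print('pin',ce[i],st[i,4],onz(a,*ce[i],.018),np.median(P[l==i],0))
E
```

```text
time: 6.8
ee_pos: [0.6176, -0.099, 0.2121]
eef_rot: [-179.9, -0.0, 78.0]
wrist_force: [0.4, 0.3, -0.8]
gripper_width: 0.0513
time: 7.13
ee_pos: [0.4861, -0.169, 0.2111]
eef_rot: [-179.8, -0.0, 77.7]
wrist_force: [0.6, -1.3, 0.8]
gripper_width: 0.0512
time: 7.55
ee_pos: [0.3533, -0.2409, 0.2119]
eef_rot: [-179.8, 0.1, 77.3]
wrist_force: [0.9, 1.1, 0.8]
gripper_width: 0.0513
[ 0.35571687 -0.23974257  0.21213038] [-1.79924488e+02 -3.49245619e-02  7.73350925e+01]
[ 132  117   60   84 1591] ((161.75259399414062, 157.59861755371094), (88.11764526367188, 22.764705657958984), 61.92750930786133)
[array([0.511 , 0.0355, 0.026 ]), array([0.537 , 0.0354, 0.026 ]), array([ 0.5326, -0.0594,  0.026 ]), array([ 0.5042, -0.0604,  0.026 ])] ctr [ 0.52140145 -0.01016972  0.026     ]
pin [159.5        149.71428571] 14 [ 0.52085314 -0.00105704  0.018     ] [ 0.52004597 -0.0011726   0.01572135]
pin [169.5 168.5] 12 [ 0.51948675 -0.02468305  0.018     ] [ 0.51879208 -0.02468634  0.01671235]
```

View pics/w3.png

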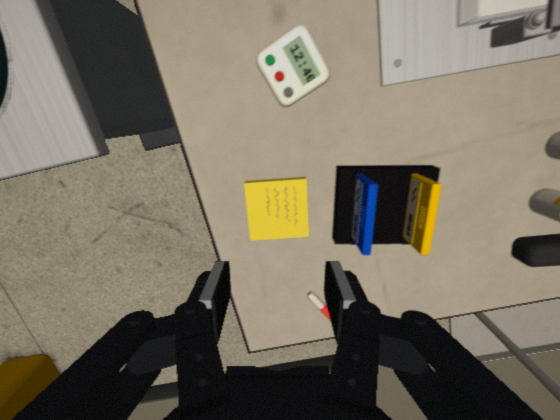

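Both tags stand in the cradle, blue at (366,214) and yellow at (424,214). The blue tag's left (−x) face has a greyish panel at (358,208). An enlarged crop will confirm the screen, and I'll locate the top.

```bash
python3 - <<'E'
from h import *
c=load('w3');cv2.imwrite('pics/c3.png',cv2.convertScaleAbs(cv2.resize(c['color'][160:260,325:445,::-1],(720,600),interpolation=2),alpha=1.5))
h=cv2.cvtColor(c['color'],cv2.COLOR_RGB2HSV);P=cloud(c)
for n,lo,hi,u0,u1 in(('blue',105,125,335,390),('yel',15,32,390,450)):
    w=np.zeros((420,560),bool);w[165:265,u0:u1]=1
    k=w&(h[...,0]>lo)&(h[...,0]<hi)&(h[...,1]>120)&(P[...,2]>.061)&(P[...,2]<.071)
    q=P[k];r=cv2.minAreaRect((q[:,:2]*1000).astype(np.float32));print(n,len(q),q.mean(0),np.median(q[:,2]),r)
    v,u=np.nonzero(k);r=cv2.minAreaRect(np.stack([u,v],1).astype(np.float32));print(r,onz(c,*r[0],.066),[onz(c,*p,.066).round(4) for p in cv2.boxPoints(r)])
E
```

```text
blue 703 [ 0.44092306 -0.28104859  0.06441783] 0.06453331216604774 ((440.8602600097656, -283.26654052734375), (78.26031494140625, 10.32431697845459), 77.36315155029297)
((367.5630187988281, 218.9013671875), (10.311450958251953, 70.76691436767578), 6.009006023406982) [ 0.44030281 -0.28056894  0.066     ] [array([ 0.426 , -0.3185,  0.066 ]), array([ 0.4436, -0.2423,  0.066 ]), array([ 0.4534, -0.2456,  0.066 ]), array([ 0.4368, -0.3222,  0.066 ])]
yel 756 [ 0.50289633 -0.29519496  0.06436064] 0.0645156993949994 ((503.1091003417969, -297.3006286621094), (78.49201202392578, 11.129952430725098), 77.77205657958984)
((427.97906494140625, 218.81768798828125), (11.496707916259766, 72.07415771484375), 10.12467098236084) [ 0.50171054 -0.29422698  0.066     ] [array([ 0.4867, -0.3317,  0.066 ]), array([ 0.5046, -0.2551,  0.066 ]), array([ 0.5155, -0.2597,  0.066 ]), array([ 0.4986, -0.3369,  0.066 ])]
```

View pics/c3.png

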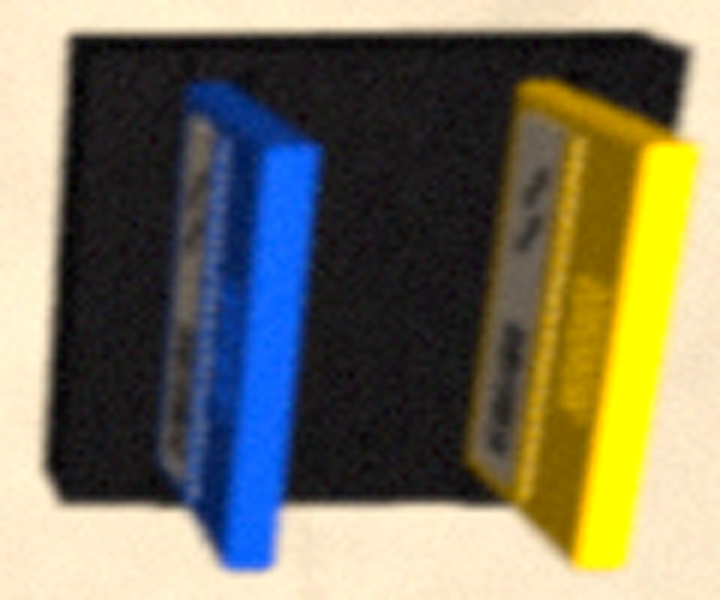

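Screen is on the −x face at crop (190,290), below the ribbed grip zone. The blue cradle tag is the right one (80 × 10 mm, top at about 65 mm), and no flip is needed. Going above it and down.

```bash

python3 -m inch '[[0.4,-0.1,0.41,0,0,0,0],[0.4,-0.1,0.41,0,0,0,0],[0.4,-0.1,0.41,0,0,0,0],[0.4,0,0,0.5,0,0,0],[0.4,0,0,0.5,0,0,0]]'
python3 -m inch '[[0.4,0,0,0,0,0,0],[0.4,0,0,0,0,0,0]]'
python3 - <<'E'
from h import *
c=snap('wrist','w4');s=env.get_state();print(s['ee_pos'],s['eef_rot'])
h=cv2.cvtColor(c['color'],cv2.COLOR_RGB2HSV);P=cloud(c)
k=(h[...,0]>105)&(h[...,0]<125)&(h[...,1]>120)&(P[...,2]>.058)&(P[...,2]<.073)&(abs(P[...,0]-.44)<.03)
v,u=np.nonzero(k);print(len(u),u.min(),u.max(),v.min(),v.max())
q=P[k];r=cv2.minAreaRect((q[:,:2]*1000).astype(np.float32));print(r,np.median(q[:,2]))
E
```

```text
time: 8.02
ee_pos: [0.4473, -0.2815, 0.1387]
eef_rot: [179.7, 0.1, 77.7]
wrist_force: [0.1, -0.2, -1.3]
gripper_width: 0.0512
time: 8.18
ee_pos: [0.4421, -0.2782, 0.1344]
eef_rot: [-179.5, -0.3, 77.7]
wrist_force: [0.7, 0.7, -0.0]
gripper_width: 0.0513
[ 0.44368399 -0.27980344  0.13792176] [-1.79921413e+02 -6.86050373e-02  7.76889770e+01]
1187 272 285 185 280
((440.9828186035156, -284.05255126953125), (80.06975555419922, 10.612113952636719), 77.9520263671875) 0.0645937546741481
```

```bash

python3 -m inch '[[0.4,-0.06,-0.023,0.1,0,0,0],[0.4,0,0,0.4,0,0,0],[0.4,0,0,0.4,0,0,0],[0.4,0,0,0.39,0,0,0],[0.4,0,0,0,0,0,0]]' 60
python3 -m inch '[[0.4,0,0,0,0,0,0],[1,0,0,0,0,0,0],[1,0,0,0,0,0,0],[1,0,0,0,0,0,0],[1,0,0,0,0,0,0]]'
python3 -m inch '[[1,0,0,0,0,0,0],[1,0,0,0,0,0,0]]'
```

```text
time: 8.65
ee_pos: [0.4383, -0.2832, 0.0381]
eef_rot: [-179.7, -0.2, 77.6]
wrist_force: [-0.7, 0.5, -0.9]
gripper_width: 0.0513
time: 9.07
ee_pos: [0.4419, -0.2858, 0.0443]
eef_rot: [179.7, 0.1, 77.6]
wrist_force: [0.1, 0.4, -0.6]
gripper_width: 0.0088
time: 9.23
ee_pos: [0.4419, -0.2858, 0.0443]
eef_rot: [179.7, 0.1, 77.6]
wrist_force: [0.3, 0.4, 5.8]
gripper_width: 0.0086
```

```bash

python3 -m inch '[[1,0,0,-0.2,0,0,0],[1,0,0,-0.35,0,0,0],[1,0,0,-0.4,0,0,0],[1,0,0,-0.4,0,0,-0.041],[1,0,0,0,0,0,-0.041]]' 60
python3 -m inch '[[1,0.459,0.1055,0,0,0,0],[1,0.459,0.1055,0,0,0,0],[1,0.459,0.1055,0,0,0,0],[1,0.459,0.1055,0,0,0,0]]'
python3 -m inch '[[1,0.459,0.1055,0,0,0,0],[1,0.459,0.1055,0,0,0,0],[1,0.459,0.1055,0,0,0,0],[1,0.459,0.1055,0,0,0,0]]'
python3 -m inch '[[1,0,0,0,0,0,0],[1,0,0,0,0,0,0],[1,0,0,0,0,0,0]]'
python3 - <<'E'
from h import *
c=snap('wrist','w5');snap('side','s5');s=env.get_state();print(s['ee_pos'],s['eef_rot'],s['gripper_width'])
E
```

```text
time: 9.65
ee_pos: [0.4437, -0.2871, 0.151]
eef_rot: [179.3, 0.5, 87.2]
wrist_force: [0.6, -0.4, 0.6]
gripper_width: 0.0086
time: 9.98
ee_pos: [0.4795, -0.1475, 0.1435]
eef_rot: [179.9, 0.0, 87.0]
wrist_force: [0.4, 0.4, -0.9]
gripper_width: 0.0089
time: 10.32
ee_pos: [0.5183, -0.0111, 0.1435]
eef_rot: [179.9, 0.0, 87.0]
wrist_force: [0.7, -0.3, 0.3]
gripper_width: 0.0085
time: 10.57
ee_pos: [0.518, -0.013, 0.143]
eef_rot: [180.0, 0.0, 87.1]
wrist_force: [1.1, 0.1, 0.2]
gripper_width: 0.0087
[ 0.517832   -0.01396357  0.14295526] [1.79993272e+02 2.38690806e-02 8.69365236e+01] 0.008553515768127391
```

View pics/w5.png

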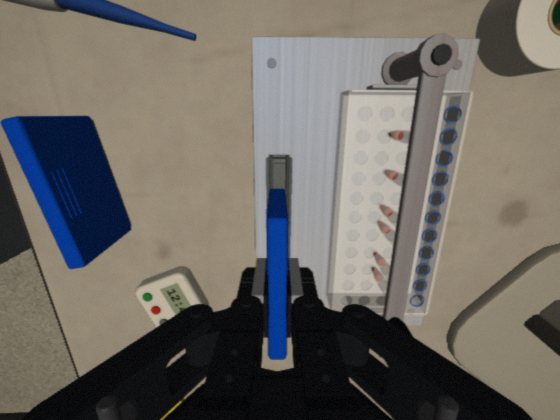

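The wrist view shows the tag held upright with its top at (277,190–358). The rail's left end is visible at (279,155–190), and the bar is shut over the tubes. Measuring the offset between tag and rail.

```bash
python3 - <<'E'
from h import *
c=load('w5');h=cv2.cvtColor(c['color'],cv2.COLOR_RGB2HSV);P=cloud(c)
k=(h[...,0]>105)&(h[...,0]<125)&(h[...,1]>120);k[:,:230]=0;k[:,330:]=0;k&=(P[...,2]>.12)
v,u=np.nonzero(k);zt=np.median(P[k][:,2]);r=cv2.minAreaRect(np.stack([u,v],1).astype(np.float32));b=cv2.boxPoints(r);print('tag z',zt,np.percentile(P[k][:,2],[5,95]),r)
B=np.array([onz(c,*p,.1647) for p in b]);print(B.round(4),B.mean(0))
q=P[k];q=q[abs(q[:,2]-zt)<.004];R=cv2.minAreaRect((q[:,:2]*1000).astype(np.float32));print('tag cloud',R)
# rail by depth: z .022-.034 region
Z=P[...,2];w=np.zeros(Z.shape,bool);w[140:195,255:305]=1
g=c['color'].astype(int).sum(2)
for v in(150,154,156,158,160,165,170,175,180,185): print(v,g[v,262:300:2],(Z[v,262:300:3]*1000).round(0).astype(int))
im=np.hstack([cv2.resize(c['color'][140:260,240:320,::-1],(400,600)),cv2.resize(load('s5')['color'][170:270,240:306,::-1],(396,600))]);cv2.imwrite('pics/c5.png',cv2.convertScaleAbs(im,alpha=1.5))
E
```

```text
tag z 0.16333340384342354 [0.14054796 0.17939946] ((278.7238464355469, 304.6110534667969), (225.2261199951172, 97.0168685913086), 88.31531524658203)
[[ 0.4994  0.0407  0.1647]
 [ 0.5403  0.0399  0.1647]
 [ 0.5442 -0.0917  0.1647]
 [ 0.4891 -0.0912  0.1647]] [ 0.51823176 -0.02557299  0.1647    ]
tag cloud ((517.9666137695312, -11.278980255126953), (79.76403045654297, 10.5911865234375), 87.25752258300781)
150 [486 488 490 486 485 483 480 471 480 498 482 488 489 486 477 467 481 496
 492] [ 8 10 10  8  8  9  9  9  9  9  8  8  9]
154 [483 480 489 429 384 374 391 376 380 395 389 383 405 408 454 472 486 493
 486] [ 8  8  9  9  9  8  8 10  9  8  9  9  8]
156 [493 479 469 359 171 189 255 253 259 253 254 249 151 226 400 473 477 494
 492] [ 8  9 11 21 11 12 10 11 21 10  9 10  8]
158 [486 480 328 227 194 178 155 180 167 163 174 169 151 189 238 394 480 498
 487] [ 8  9 28 25 20 20 20 21 24 29  9  9 10]
160 [487 471 315 218 185 227 266 290 289 280 300 284 163 197 223 382 476 494
 491] [  9  10  28  25  22  23  25  22  25  29   9 284   7]
165 [489 470 320 219 188 219 267 273 273 275 274 270 150 186 230 393 475 489
 496] [ 8  8 28 25 10 11 11 10 26 29  9  8  9]
170 [482 474 312 228 195 221 273 274 262 275 268 260 151 183 224 382 476 492
 484] [ 9 11 29 25 10  9 11 11 26 30 10  8  8]
175 [482 480 298 228 188 218 280 269 267 263 270 267 166 189 237 402 478 481
 484] [ 9  9 29 25 10 10 10 11 25 29  9  8  9]
180 [483 474 305 234 197 212 258 273 258 267 269 241 167 195 241 396 476 486
 482] [ 9  8 30 24  9 11 11 12 27 30  9  9  8]
185 [478 469 317 220 197 216 267 268 260 262 272 242 165 193 239 423 477 480
 475] [ 8  8 28 26 11 10 10 11 26 28  8 10  9]
```

View pics/c5.png

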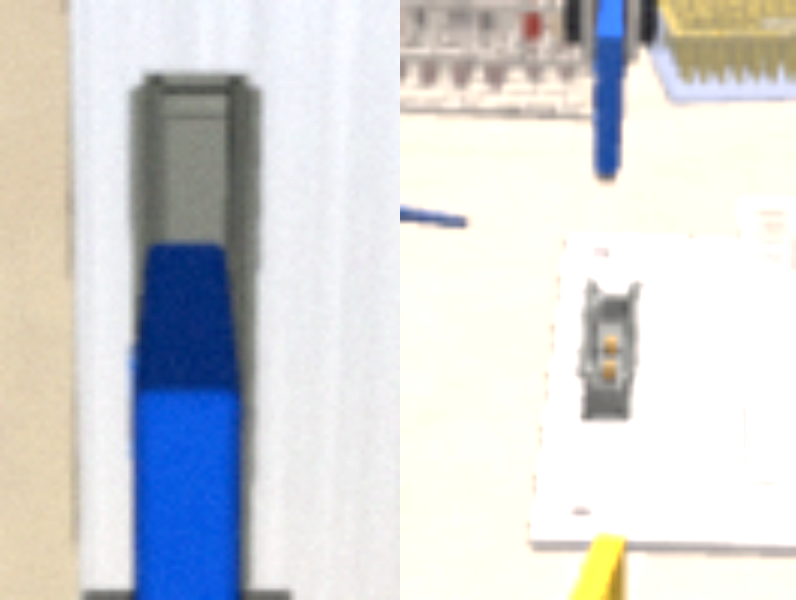

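```bash
python3 - <<'E'
from h import *
c=load('w5');g=c['color'].astype(float).sum(2)
def cross(row,lv,a,b):  # subpixel crossing
    x=np.arange(a,b);y=row[a:b]-lv;i=np.nonzero(y[:-1]*y[1:]<0)[0];return x[i]+y[i]/(y[i]-y[i+1])
for v0 in(163,173,183):
    r=g[v0-3:v0+4].mean(0);L=cross(r,400,258,275)[0];R=cross(r,350,286,300)[-1];il=cross(r,235,268,276);ir=cross(r,215,280,290)
    print(v0,L,R,il,ir,'outer ctr',onz(c,(L+R)/2,v0,.030)[:2].round(4),'w',(onz(c,R,v0,.03)-onz(c,L,v0,.03))[0].round(4),'in(z.026)',[onz(c,x,v0,.026)[0].round(4) for x in(*il,*ir)])
col=g[148:170,275:284].mean(1);print(dict(zip(range(148,170),col.round())))
for v,z in((154,.024),(155,.024),(158.7,.024),(159.5,.024)): print(v,onz(c,279,v,z).round(4))
s=load('s5') # pins/tag in side view: rail outer edges x
for u,v in((240+(583-400)/6,170+415/6),(240+(632-400)/6,170+415/6)): print('side near end',onz(s,u,v,.012).round(4))
for u in((595-400)/6+240,(620-400)/6+240): print('tag bottom end', (lambda o,d:(o+d*((-.0513-o[1])/d[1])).round(4))(*ray(s,u,170+170/6)))
E
```

```text
163 265.1468144044321 291.6862275449102 [272.44692737] [284.66540643] outer ctr [0.5213 0.0309] w 0.023 in(z.026) [np.float64(0.516), np.float64(0.5268)]
173 265.10321715817696 291.62916188289324 [272.5678392] [284.75330396] outer ctr [0.5208 0.0221] w 0.0233 in(z.026) [np.float64(0.5156), np.float64(0.5265)]
183 265.1832884097035 291.4936224489796 [272.71186441] [284.48941799 288.76495726] outer ctr [0.5204 0.0132] w 0.0233 in(z.026) [np.float64(0.5153), np.float64(0.5259), np.float64(0.5297)]
{148: np.float64(484.0), 149: np.float64(486.0), 150: np.float64(485.0), 151: np.float64(484.0), 152: np.float64(483.0), 153: np.float64(467.0), 154: np.float64(387.0), 155: np.float64(278.0), 156: np.float64(254.0), 157: np.float64(174.0), 158: np.float64(172.0), 159: np.float64(264.0), 160: np.float64(288.0), 161: np.float64(278.0), 162: np.float64(259.0), 163: np.float64(230.0), 164: np.float64(269.0), 165: np.float64(275.0), 166: np.float64(271.0), 167: np.float64(274.0), 168: np.float64(271.0), 169: np.float64(270.0)}
154 [0.5222 0.0378 0.024 ]
155 [0.5221 0.0369 0.024 ]
158.7 [0.522  0.0337 0.024 ]
159.5 [0.522 0.033 0.024]
side near end [ 0.5093 -0.0635  0.012 ]
side near end [ 0.5283 -0.0635  0.012 ]
tag bottom end [ 0.5131 -0.0513  0.1086]
tag bottom end [ 0.5226 -0.0513  0.1086]
```

Rail centreline is x≈0.519 and the slot centre y≈−0.0125 (the end-wall and pin estimates agree). The tag is at (0.518,−0.0113), yaw −2.7° against about −3°. I'll correct by about 1 mm each way and descend.

```bash

python3 -m inch '[[1,-0.016,0.017,0.2,0,0,0],[1,0,0,0.3,0,0,0],[1,0,0,0.3,0,0,0],[1,0,0,0.2,0,0,0],[1,0,0,0,0,0,0]]' 80
python3 -m inch '[[1,0,0,0,0,0,0],[1,0,0,0.03,0,0,0],[1,0,0,0.03,0,0,0],[1,0,0,0,0,0,0]]'
python3 -m inch '[[1,0,0,0.03,0,0,0],[1,0,0,0.03,0,0,0],[1,0,0,0,0,0,0]]'
```

```text
time: 11.08
ee_pos: [0.5172, -0.0154, 0.0641]
eef_rot: [-179.7, -0.0, 86.9]
wrist_force: [0.0, -0.9, -1.1]
gripper_width: 0.0084
time: 11.42
ee_pos: [0.5196, -0.0144, 0.0641]
eef_rot: [179.9, 0.0, 87.0]
wrist_force: [-0.1, 0.3, -1.2]
gripper_width: 0.0081
time: 11.67
ee_pos: [0.519, -0.014, 0.0585]
eef_rot: [-180.0, -0.0, 87.0]
wrist_force: [-0.3, 0.4, -1.1]
gripper_width: 0.0078
```

Tag bottom is now about 20 mm up, below the lip, with no side force. Continuing onto the pins.

```bash

python3 -m inch '[[1,0,0,0.03,0,0,0],[1,0,0,0.03,0,0,0],[1,0,0,0,0,0,0]]'
python3 -m inch '[[1,0,0,0.03,0,0,0],[1,0,0,0.03,0,0,0],[1,0,0,0,0,0,0]]'
python3 -m inch '[[1,0,0,0.02,0,0,0],[1,0,0,0.02,0,0,0],[1,0,0,0,0,0,0]]'
```

```text
time: 11.92
ee_pos: [0.5195, -0.0141, 0.0545]
eef_rot: [180.0, -0.0, 87.0]
wrist_force: [-1.0, 0.0, 2.5]
gripper_width: 0.0081
time: 12.17
ee_pos: [0.5197, -0.0141, 0.0506]
eef_rot: [179.9, -0.0, 87.0]
wrist_force: [-1.2, 0.3, 5.5]
gripper_width: 0.0081
time: 12.42
ee_pos: [0.52, -0.014, 0.0504]
eef_rot: [179.9, -0.0, 87.0]
wrist_force: [-6.0, 1.3, 17.2]
gripper_width: 0.0083
```

Seating: motion stopped at TCP z 50.4 mm (predicted 50.3), with the force jumping to 17 N, above the pins' 7 N. Settle and verify with pictures.

```bash

python3 -m inch '[[1,0,0,0.01,0,0,0],[1,0,0,0,0,0,0],[1,0,0,0,0,0,0],[1,0,0,0,0,0,0],[1,0,0,0,0,0,0]]'
python3 - <<'E'
from h import *
c=snap('wrist','w6');s=snap('side','s6');t=env.get_state();print(t['ee_pos'],t['wrist_force'])
P=cloud(c);h=cv2.cvtColor(c['color'],cv2.COLOR_RGB2HSV)
k=(h[...,0]>105)&(h[...,0]<125)&(h[...,1]>120)&(abs(P[...,0]-.519)<.02)&(P[...,2]>.05)&(P[...,2]<.09);q=P[k]
for y in(-.03,-.01,.01): 
    a=q[abs(q[:,1]-y)<.01]
    if len(a): print('tag top z',y,np.percentile(a[:,2],[50,90]).round(4))
a=q[q[:,2]>.066];print(cv2.minAreaRect((a[:,:2]*1000).astype(np.float32)))
Z=P[...,2];k=(Z>.066)&(Z<.09)&(P[...,1]>-.16)&(P[...,1]<.07)&(P[...,0]>.58)&(P[...,0]<.66)
q=P[k];l=cv2.fitLine(q[:,:2].astype(np.float32),4,0,.01,.01).ravel();print(len(q),'bar',l,np.degrees(np.arctan2(l[0],l[1])))
im=np.hstack([cv2.resize(c['color'][20:360,190:470,::-1],(400,486)),cv2.resize(s['color'][180:265,250:320,::-1],(400,486))]);cv2.imwrite('pics/c6.png',cv2.convertScaleAbs(im,alpha=1.4))
E
```

```text
time: 12.83
ee_pos: [0.52, -0.014, 0.0503]
eef_rot: [179.9, 0.0, 87.0]
wrist_force: [-7.3, 2.5, 21.0]
gripper_width: 0.0081
[ 0.52000872 -0.01402511  0.05035302] [-7.21253437  1.70024236 19.54816552]
tag top z -0.03 [0.0708 0.0716]
tag top z -0.01 [0.0708 0.073 ]
tag top z 0.01 [0.0706 0.0714]
((521.4907836914062, -11.762741088867188), (29.448312759399414, 78.59757232666016), 10.318076133728027)
12255 bar [0.05171062 0.9986621  0.61769766 0.00278668] 2.964122
```

View pics/c6.png

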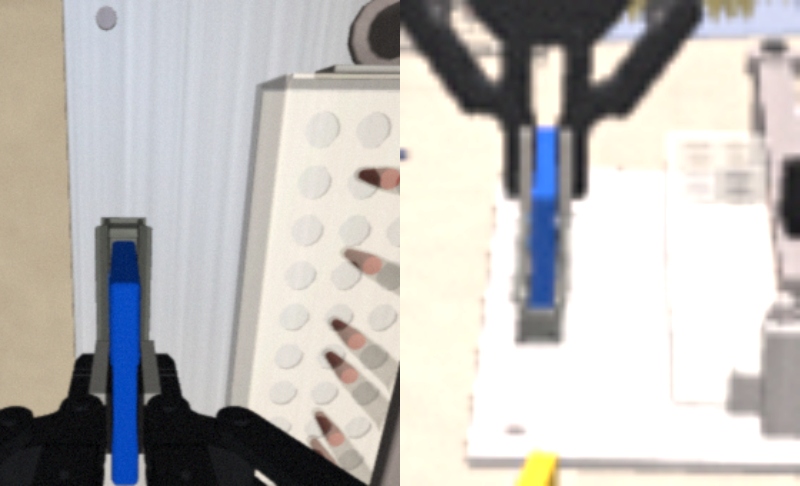

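The tag sits in the rail behind the lip. Its top is 6.2 mm above its cradle height (6 mm expected for fully home) and level along its length, and the bar is at 2.96° against the carrier's ~3.1°. Handing in.

```bash
python3 -c "
from plant import env
print(env.sign_off()); s=env.get_state(); print(s['time'],s['ee_pos'],s['wrist_force'])"
```

```text
the job is handed in; nothing more can be done
None
the job is handed in; nothing more can be done
```

The keeper bar is shut, and the smaller blue tag is pressed home in the label rail with its screen facing front. I handed the job in with the arm still holding the tag, at about 13 s of the 53 s allowed.

- **Keeper bar:** I gripped the knob and swung it along its arc until it met the stop. It took a 22 N push with no further movement, against about 5 N for the detent. After I let go it read 2.8–3.0° in the images, against a carrier yaw of about 3.1°, so it is shut within measuring error.
- **Blue tag:** It stopped at TCP height 50.3 mm, the height predicted for fully home. Its top is level and 6.2 mm above its cradle height, where 6 mm was expected. The push is about 20 N, above the pins' 7 N.
- **Checks that disagreed or were not made:**
    - A sideways force of about 7 N remains, which means the tag is leaning lightly on the slot wall.
    - My last fit of the tag's outline was unusable because other surfaces got into it; I relied on its height and the pictures instead.
    - The side camera read about 2 mm off in x against the wrist camera, so I used it only for relative positions.
    - I did not re-measure the yellow tag, the bottles or the timer at the end. No move came near the bottles or timer, and I kept the gripper half open to clear the yellow tag.

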